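Unstack the coupler parts onto their pads

TASK

Take apart the two little stacks of coupler parts and stand each part upright, well centred, on its own pad: the red dust cover on the red pad, the nickel male tip on the blue pad, the bronze union on the yellow pad and the steel bulkhead fitting on the green pad. Set the parts down gently, without dropping any or tipping any over, and leave the ball canister and the small gate as they are.

Things in the scene. Friction and masses are not known exactly. Their poses are not given: they have to be found in the camera images.
- dust_cover_c (a point): red nylon dust cover: upright red ribbed cap, 38 mm diameter (40 mm over its ribs), 36 mm tall. The point is on its axis, half-way up (18 mm above the underside), z up. It stands upright, loose, on the neck of the bulkhead fitting or of the union (about 44 mm above the bench) at the start.
- male_tip_c (a point): nickel-plated male tip, pale bright metal: a round 34 mm collar, 32 mm tall, with a thin 23 mm nose above it; total height 50 mm. The point is on its axis, half-way up (25 mm above the underside), z up; the collar is the part to grip. It stands upright, loose, on the neck of the bulkhead fitting or of the union (about 44 mm above the bench) at the start.
- union_c (a point): bronze union, brown metal: a hexagonal prism 50 mm across flats (58 mm across corners), 36 mm tall, then a round 45 mm neck with a flat top 8 mm tall; total height 44 mm. The point is on its axis, half-way up (22 mm above the underside); z up, two of the six flats face its own +y and -y. It stands on the bench at the start with either the male tip or the dust cover standing on its neck.
- bulkhead_c (a point): steel bulkhead fitting, dark grey metal: a hexagonal prism 56 mm across flats (65 mm across corners), 36 mm tall, then a round 47 mm neck with a flat top 8 mm tall; total height 44 mm. The point is on its axis, half-way up (22 mm above the underside); z up, two of the six flats face its own +y and -y. It stands on the bench at the start with either the male tip or the dust cover standing on its neck.
- pad_red_top (a point): red round pad, a flat 90 mm disc 4 mm thick with a small white dot at its centre, fixed to the bench: the place for the dust cover. The point is the centre of its top face, 4 mm above the bench.
- pad_blue_top (a point): blue round pad, a flat 90 mm disc 4 mm thick with a small white dot at its centre, fixed to the bench: the place for the male tip. The point is the centre of its top face, 4 mm above the bench.
- pad_yellow_top (a point): yellow round pad, a flat 90 mm disc 4 mm thick with a small white dot at its centre, fixed to the bench: the place for the bronze union. The point is the centre of its top face, 4 mm above the bench.
- pad_green_top (a point): green round pad, a flat 90 mm disc 4 mm thick with a small white dot at its centre, fixed to the bench: the place for the bulkhead fitting. The point is the centre of its top face, 4 mm above the bench.
- canister_c (a point): screw-top tin canister of spare balls with a blue band, loose, 75 mm diameter, 86 mm tall, to be left where it is. The point is on its axis, half-way up (43 mm).
- gate_free_end (a point): free end of the small swinging steel gate (235 mm long, about 65 mm tall) in front of the finished-parts tray at the right (-y) of the bench, to be left as it is. The point is half-way up the gate's end bar, 40 mm above the bench.
Things that resemble listed ones, but are neither listed nor needed, are in the scene too. What is shaped like the part that bears bulkhead_c but purple or white is not meant.

How it is judged:
By the outcome, as a careful person would: the job done as asked, in the order asked, and still so for the second after the job is handed in, with the robot touching nothing.
It also fails if it takes over 125 s, if anything falls off the work surface, if the arm or the gripper's body presses on something with over 40 N, if the wrist force passes 120 N, or if a joint passes its speed limit or range.

ROBOT

A 7-joint arm with a two-finger parallel gripper is mounted at the origin on the work surface. World frame = base frame: x ahead of the robot, y to its left, z up, the work surface at z = 0. Lengths are in m, angles in degrees, forces in N, time in s.
With the tool pointing down it reaches from about 0.425 to 0.925 m from the base axis. Payload 6.8 kg.
Tool frame: the origin (TCP) lies at the very end of the fingers, on their centre line; the grasp point (between the pads) lies 19 mm behind it; z points along the fingers, y is the line along which they close (so a half turn about z gives the same grasp; the last joint's range is limited). The gripper opens to 85 mm and grips with 20 to 120 N. Pads are 22 mm wide; open, the fingers measure 114 mm over their backs; the gripper's body (76 mm by 85 mm) begins 54 mm behind the grasp point. The pads swing forward as they close: fully open they stand 13 mm farther back than shut.
Start: joints at [-72.542, 27.33, 1.283, 89.118, -0.659, 63.558, -4.761], TCP at [0.271, 0.618, 0.21] pointing down, gripper open.
Joint ranges: [-169.35, 169.35], [-19.33, 120.38], [-80.79, 83.38], [13.8, 139.57], [-78.32, 258.32], [9.67, 109.79], [-169.56, 169.56]. Speed limits (degrees/s): [136.94, 136.94, 180, 180, 180, 180, 180].

INTERFACE

Orientations are given as [roll, pitch, yaw] about the fixed x, y, z axes, in that order (R = Rz(yaw) Ry(pitch) Rx(roll)).
In Python, from rig import arm, optics gives the robot as it stands.
- The arm moves only by the tool send_rows, never from a script. Its argument "targets" is a list of rows, each a list of 3 entries, a list of its own where there are three numbers: the shift along the tool's x, y, z in cm, then the turn about the tool's z in degrees, then the opening in per cent of the stroke, from 0 (shut) to 100 (fully open). A call has 1 to 8 rows; each row shifts and turns the commanded pose from where the row before left it, along the tool's axes as they then stand; what a row does not reach is not made up. A row lasts 1/10 s, in which the tool goes at most 50 mm and 8.59 degrees, less where a joint would pass 70% of its speed; a pose out of reach is approached as far as the arm can. A call is refused whole if a number of a shift passes 5 or a number of a turn 8.59, either way. A call with a gripper value outside its range is refused whole. The fingers move at their own pace and stop on an object; "force" is the grip in N (left out, the last holds). Time passes only in rows, so rows that do not move let the fingers close. It gives the time, the measured TCP pose, the force, the opening and the grip force at its end, in the units of the state.
- arm.get_state(): the state, without advancing time (a new reading comes with each control period).
- optics.camera(name): name is "scene" or "top" or "wrist"; returns a dict with "image" (384x512x3 uint8, red, green, blue), "fx", "fy", "cx", "cy" (pixels), "world_from_camera" (4x4, takes a point from camera to world coordinates). Camera axes: x right, y down, z forward; pixel columns grow to the right and rows downward; lengths in m; the calibration is good to about 2 mm. A picture is of the moment at which its call begins. There is no depth.
- arm.job_done(): hands the job in; it is judged then, once.
The state is a dict: "t": time; "joints": joint angles; "qvel": joint speeds; "joint_efforts": joint torques, N m; "tool_pos": TCP position; "tcp_rot": TCP orientation; "contact_force": force on the tool from outside, world axes, zero at the start; "torque": the same for the moment, N m; "grip_width": finger opening in m; "finger_force": force on a finger pad.
Only numpy, scipy, OpenCV 4.12 (cv2) and the standard library are available. Lean on these libraries where they do the work, as an engineer would, in place of code of your own. Each camera call takes 0.05 s, during which the arm holds its last target. There are 200 camera calls.

## Working session

There is one attempt and no reset: what is moved stays moved. The work goes in short steps, Python scripts to look and compute and a tool call to move; the robot and the scene stay as the last step left them, time stands still between calls to the robot, and variables do not carry over. Pictures are saved under pics/ and viewed, at most 18 in all, crops included, and the job is handed in when it is done.

Besides the shell and the picture viewer there is one more tool, called after "Request:" as name([rows], argument=value, ...), one row to a line, values as JSON. send_rows: Moves the arm, as the interface text tells. Its arguments: {"type":"object","properties":{"targets":{"type":"array","items":{"type":"array"}},"force":{"type":"number"}},"required":["targets"]}

```bash
mkdir -p pics; ls; python3 - <<'E'
from rig import arm, optics
import cv2,numpy as np
s=arm.get_state(); print({k:np.round(v,3).tolist() for k,v in s.items()})
for n in ("scene","top"):
    c=optics.camera(n); cv2.imwrite(f"pics/{n}0.png",c["image"][:,:,::-1])
    print(n,c["fx"],c["fy"],c["cx"],c["cy"],np.round(c["world_from_camera"],3).tolist())
E
```

```text
pics
{'t': 0.0, 'joints': [-72.542, 27.376, 1.283, 89.18, -0.659, 63.559, -4.76], 'qvel': [-0.023, -0.002, -0.006, -0.025, 0.017, 0.033, 0.011], 'joint_efforts': [0.0, -59.645, 1.608, -28.12, 0.013, 0.009, 0.0], 'tool_pos': [0.271, 0.618, 0.209], 'tcp_rot': [-179.892, 0.009, 156.347], 'contact_force': [-0.308, 0.33, 0.288], 'torque': [-0.06, -0.014, -0.034], 'finger_force': 0.0, 'grip_width': 0.085}
scene 380.54737265651374 380.54737265651374 258.0135468867884 191.36016776345133 [[-0.703, 0.496, -0.51, 1.188], [0.711, 0.485, -0.51, 0.613], [-0.006, -0.721, -0.693, 0.948], [0.0, 0.0, 0.0, 1.0]]
top 489.18753879224556 489.18753879224556 253.49015082331206 188.02510991069315 [[-0.015, -0.98, 0.196, 0.191], [-1.0, 0.018, 0.013, -0.035], [-0.016, -0.196, -0.98, 1.691], [0.0, 0.0, 0.0, 1.0]]
```

View pics/scene0.png

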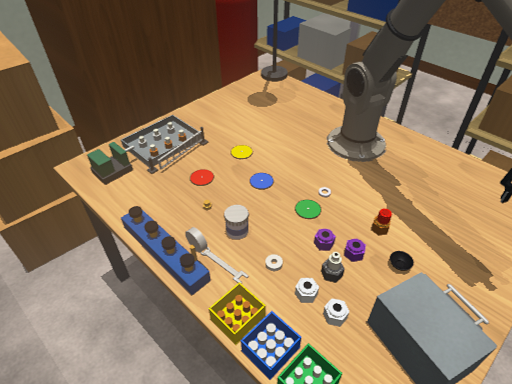

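View pics/top0.png

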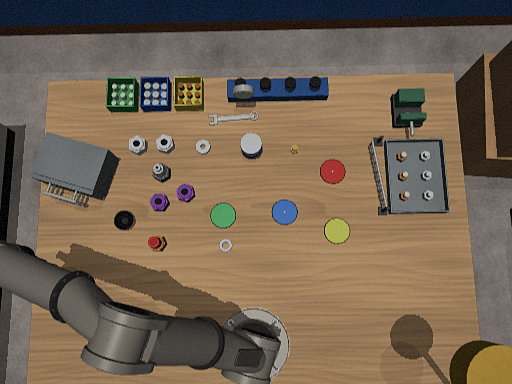

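The scene and top views agree. In the top view, the red cover on the union is at (157,243) and the tip on the bulkhead is at (160,172). The pads are red (333,171), blue (285,212), yellow (337,231) and green (223,215), with the canister at (251,146). The purple and white hexes are decoys.

```bash
cat > h.py <<'E'
import cv2,numpy as np
from rig import arm,optics
def ray(c,u,v,z):
    T=np.array(c["world_from_camera"]); d=T[:3,:3]@np.array([(u-c["cx"])/c["fx"],(v-c["cy"])/c["fy"],1.])
    return T[:3,3]+d*(z-T[2,3])/d[2]
def proj(c,p):
    T=np.array(c["world_from_camera"]); q=T[:3,:3].T@(np.array(p)-T[:3,3]); return c["fx"]*q[0]/q[2]+c["cx"],c["fy"]*q[1]/q[2]+c["cy"]
def blobs(c,hlo,hhi,smin=120,vmin=50,amin=30,vmax=255,smax=255):
    h=cv2.cvtColor(c["image"],cv2.COLOR_RGB2HSV); 
    m=cv2.inRange(h,(hlo%180,smin,vmin),(hhi,smax,vmax)) if hlo>=0 else cv2.inRange(h,(0,smin,vmin),(hhi,smax,vmax))|cv2.inRange(h,(180+hlo,smin,vmin),(180,smax,vmax))
    m=cv2.morphologyEx(m,cv2.MORPH_CLOSE,np.ones((5,5),np.uint8))
    n,l,st,ce=cv2.connectedComponentsWithStats(m)
    return [(ce[i].round(1).tolist(),int(st[i,4]),st[i,:4].tolist()) for i in range(1,n) if st[i,4]>=amin],l
def todelta(p,st=None):  # world xyz -> tool-frame shift (cm)
    from scipy.spatial.transform import Rotation as R
    s=st or arm.get_state(); return (R.from_euler("xyz",s["tcp_rot"],degrees=True).as_matrix().T@(np.array(p)-s["tool_pos"])*100).round(2)
E
python3 - <<'E'
from h import *
c=optics.camera("top")
for n,a in dict(red=(-8,8),blue=(105,125),yellow=(22,35),green=(50,80)).items():
    for b in blobs(c,*a,amin=60)[0]: print(n,b,ray(c,*b[0],.004).round(4))
print("cover",ray(c,153.5,242,.08)); print("tip",ray(c,161,167,.094)); print("bulk base?",ray(c,160,174,.036)); print("canister",ray(c,251,141,.086))
w=optics.camera("wrist"); cv2.imwrite("pics/w0.png",w["image"][:,:,::-1])
s=arm.get_state()
from scipy.spatial.transform import Rotation as R
M=np.eye(4);M[:3,:3]=R.from_euler("xyz",s["tcp_rot"],degrees=True).as_matrix();M[:3,3]=s["tool_pos"]
print((np.linalg.inv(M)@w["world_from_camera"]).round(3),w["fx"])
E
```

```text
red ([332.1, 171.0], 473, [320, 159, 25, 25]) [ 0.5851 -0.292   0.004 ]
red ([153.4, 241.9], 111, [148, 236, 12, 12]) [0.3455 0.3351 0.004 ]
blue ([231.2, 9.9], 10331, [0, 0, 512, 26]) [1.22   0.0608 0.004 ]
blue ([155.5, 94.9], 597, [140, 77, 31, 35]) [0.8839 0.3409 0.004 ]
blue ([288.7, 88.0], 1050, [245, 78, 83, 19]) [ 0.9001 -0.148   0.004 ]
blue ([230.5, 87.9], 111, [227, 80, 9, 18]) [0.9052 0.0653 0.004 ]
blue ([284.1, 211.6], 483, [272, 200, 25, 24]) [ 0.4433 -0.1186  0.004 ]
yellow ([188.1, 94.0], 914, [173, 76, 31, 35]) [0.8848 0.221  0.004 ]
yellow ([336.7, 230.4], 503, [325, 218, 25, 26]) [ 0.3747 -0.298   0.004 ]
yellow ([487.4, 365.6], 1006, [461, 344, 51, 40]) [-0.0745 -0.7659  0.004 ]
green ([123.6, 95.1], 575, [106, 78, 33, 34]) [0.8856 0.4584 0.004 ]
green ([222.8, 215.1], 478, [211, 203, 25, 25]) [0.4347 0.0949 0.004 ]
cover [0.33824409 0.31803617 0.08      ]
tip [0.58879015 0.29595098 0.094     ]
bulk base? [0.57822291 0.31091244 0.036     ]
canister [ 0.67623893 -0.00840522  0.086     ]
[[-0.    -0.945 -0.326  0.084]
 [ 1.     0.    -0.    -0.001]
 [ 0.    -0.326  0.945 -0.163]
 [ 0.     0.     0.     1.   ]] 340.9903020671271
```

View pics/w0.png

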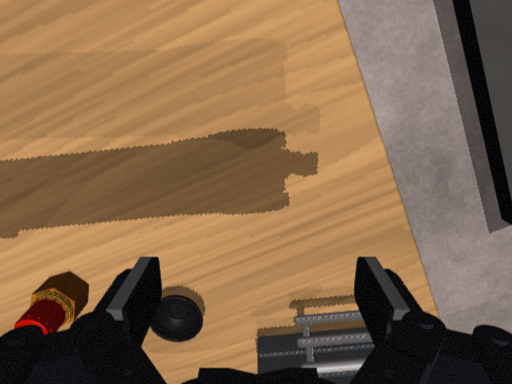

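Request:
send_rows([
  [[-2.6,-3.55,0],0,100],
  [[-2.6,-3.55,0],0,100],
  [[-2.6,-3.55,0],0,100],
  [[-2.6,-3.55,0],0,100],
  [[-2.6,-3.55,0],0,100],
  [[-2.6,-3.55,0],0,100],
  [[-2.6,-3.55,0],0,100],
  [[0,0,0],0,100],
])

```text
t: 1.0
tool_pos: [0.3393, 0.3114, 0.2094]
tcp_rot: [-179.9, 0.0, 155.9]
contact_force: [0.9, 0.9, 0.6]
grip_width: 0.0853
finger_force: 0.0
```

```bash
python3 - <<'E'
from h import *
w=optics.camera("wrist"); cv2.imwrite("pics/w1.png",w["image"][:,:,::-1])
s=arm.get_state();print(s["t"],s["tool_pos"],s["tcp_rot"],s["joints"])
bs,l=blobs(w,-10,10,vmin=30,amin=200)
for i,b in enumerate(bs): print(b,ray(w,*b[0],.075).round(4))
E
```

```text
1.05 [0.33861062 0.31489483 0.20973359] [-1.79987699e+02  7.32763538e-03  1.56056033e+02] [-56.15595299   6.98960852   5.9841093  117.4269796   -0.86801286
  55.6340243   16.33015771]
([269.0, 160.5], 1630, [247, 136, 45, 49]) [0.3358 0.3228 0.075 ]
```

View pics/w1.png

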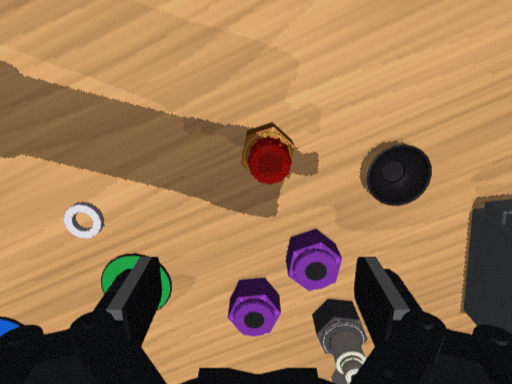

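The wrist view shows the cover's top face around (269.5,163), leaning down-image from its union hex at about (269,140). The purple nuts and the bulkhead are clear of it.

```bash
python3 - <<'E'
from h import *
w=optics.camera("wrist")
p=ray(w,269.5,163,.08); print(p, todelta([p[0],p[1],.049]))
# bronze contour / bulkhead check
for n,q in dict(hexbase=(268,140,.036)).items(): print(n,ray(w,*q).round(4))
im=w["image"][95:215,200:340]; cv2.imwrite("pics/w1c.png",cv2.resize(im,None,fx=5,fy=5,interpolation=cv2.INTER_CUBIC)[:,:,::-1])
E
```

```text
[0.33631064 0.32638197 0.08      ] [ 0.54  0.76 16.09]
hexbase [0.3252 0.3311 0.036 ]
```

View pics/w1c.png

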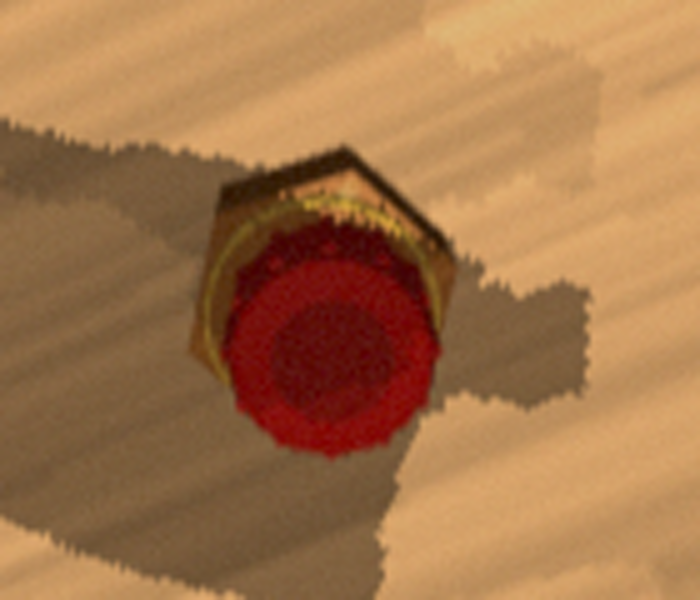

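The crop puts the cover's top centre at about (266.6,166) in full-image pixels. Two visible hex edges run at about -18° and 40° in the image.

Request:
send_rows([
  [[0.27,0.5,2.5],0,100],
  [[0,0,3],0,100],
  [[0,0,3],0,100],
  [[0,0,2],0,100],
  [[0,0,0],0,100],
  [[0,0,0],0,100],
])

```text
t: 1.7
tool_pos: [0.3371, 0.3246, 0.1047]
tcp_rot: [-180.0, -0.0, 156.4]
contact_force: [0.4, 1.0, 0.5]
grip_width: 0.0855
finger_force: 0.0
```

```bash
python3 - <<'E'
from h import *
w=optics.camera("wrist"); im=w["image"]; cv2.imwrite("pics/w2.png",im[100:384,100:412,::-1])
s=arm.get_state(); print(s["tool_pos"],s["tcp_rot"],todelta([.3352,.3235,.049]))
bs,l=blobs(w,-10,10,vmin=30,amin=200)
for b in bs: print(b)
print(proj(w,[*s["tool_pos"][:2],.08]),proj(w,[*s["tool_pos"][:2],.062]))
E
```

```text
[0.33755808 0.32479129 0.10540887] [1.79921596e+02 8.17486106e-03 1.56420243e+02] [ 0.17 -0.22  5.64]
([256.3, 211.5], 3624, [224, 174, 66, 74])
(np.float64(259.86908929690554), np.float64(218.9271969530805)) (np.float64(259.6951298034764), np.float64(207.62296421775176))
```

View pics/w2.png

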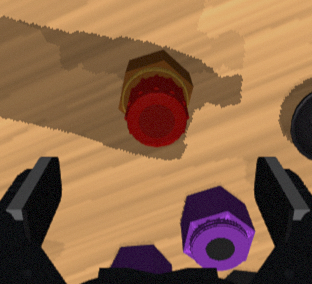

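The cover's top centre is at about (257,220) against the TCP projection (260,219), so a -2 mm shift along y is enough.

Request:
send_rows([
  [[-0.05,-0.2,1.5],0,100],
  [[0,0,1.5],0,100],
  [[0,0,1.5],0,100],
  [[0,0,1.1],0,100],
  [[0,0,0],0,80],
  [[0,0,0],0,60],
  [[0,0,0],0,40],
  [[0,0,0],0,30],
], force=30)

```text
t: 2.55
tool_pos: [0.3375, 0.322, 0.0497]
tcp_rot: [179.9, 0.0, 156.3]
contact_force: [-0.8, -0.3, 5.3]
grip_width: 0.0362
finger_force: 29.3
```

Request:
send_rows([
  [[0,0,0],0,25],
  [[0,0,0],0,25],
  [[0,0,0],0,25],
  [[0,0,0],0,25],
])

```text
t: 2.95
tool_pos: [0.3375, 0.3219, 0.0497]
tcp_rot: [179.9, 0.0, 156.3]
contact_force: [-0.4, -0.6, 5.4]
grip_width: 0.0359
finger_force: 29.4
```

Request:
send_rows([
  [[0,0,-1],0,25],
  [[0,0,-2],0,25],
  [[0,0,-3],0,25],
  [[0,0,-3],0,25],
  [[0,0,-3],0,25],
  [[-1.5,-1.5,-1],0,25],
  [[-2.5,-2.5,0],0,25],
  [[-2.9,-2.9,0],0,25],
])

```text
t: 3.75
tool_pos: [0.3729, 0.2306, 0.1802]
tcp_rot: [179.8, 0.0, 156.5]
contact_force: [0.5, -0.0, -0.1]
grip_width: 0.0359
finger_force: 30.1
```

Request:
send_rows([
  [[-2.9,-2.9,0],0,25],
  [[-2.9,-2.9,0],0,25],
  [[-2.9,-2.9,0],0,25],
  [[-2.9,-2.9,0],0,25],
  [[-2.9,-2.9,0],0,25],
  [[-2.9,-2.9,0],0,25],
  [[-2.9,-2.9,0],0,25],
  [[-2.9,-2.9,0],0,25],
])

```text
t: 4.55
tool_pos: [0.4924, -0.0767, 0.1797]
tcp_rot: [179.9, 0.0, 156.4]
contact_force: [1.5, 0.5, 0.0]
grip_width: 0.0363
finger_force: 30.1
```

Request:
send_rows([
  [[-2.9,-2.9,0],0,25],
  [[-2.9,-2.9,0],0,25],
  [[-2.9,-2.9,0],0,25],
  [[-2.9,-2.5,0],0,25],
  [[-2.5,-2,0],0,25],
  [[-1.2,-0.9,0],0,25],
  [[0,0,0],0,25],
  [[0,0,0],0,25],
])

```text
t: 5.35
tool_pos: [0.5752, -0.2653, 0.1789]
tcp_rot: [180.0, -0.0, 156.3]
contact_force: [-0.3, 0.4, 0.5]
grip_width: 0.0364
finger_force: 30.1
```

```bash
python3 - <<'E'
from h import *
w=optics.camera("wrist"); im=w["image"]; cv2.imwrite("pics/w3.png",im[:,:,::-1])
s=arm.get_state(); print(s["t"],s["tool_pos"],s["tcp_rot"],s["joints"].round(0),s["grip_width"],s["finger_force"])
bs,l=blobs(w,-10,10,vmin=30,amin=200)
for b in bs: print(b,ray(w,*b[0],.004).round(4))
E
```

```text
5.4 [ 0.57522876 -0.26458547  0.17884209] [ 1.79947637e+02 -3.39053037e-02  1.56387956e+02] [ -1.  27.  28.  98. -14.  58.  98.] 0.03597169053383151 30.090855360031128
([249.8, 216.7], 11560, [199, 133, 100, 168]) [ 0.6308 -0.2997  0.004 ]
```

View pics/w3.png

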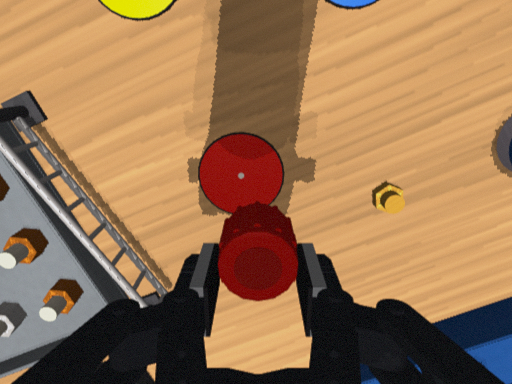

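The pad's white dot is at (241,175.5), and the held cover sits upright with its top face at about (258,265). The gate is well to the left.

```bash
python3 - <<'E'
from h import *
w=optics.camera("wrist"); s=arm.get_state()
p=ray(w,241,175.5,.004); print(p,todelta([p[0],p[1],.010]))
t=s["tool_pos"]; print(proj(w,t+[0,0,.03]))
c=optics.camera("top"); 
for z in(.004,):print(ray(c,332.6,171,z))
q=ray(w,258,265,t[2]+.03); print((q-t)*1000)
E
```

```text
[ 0.58476816 -0.28829751  0.004     ] [-1.84 -1.84 16.88]
(np.float64(260.50970088348026), np.float64(267.89781747437775))
[ 0.5851055  -0.29374821  0.004     ]
[-1.81742178 -0.43553889 30.        ]
```

Request:
send_rows([
  [[-1.9,-1.85,2],0,25],
  [[0,0,3],0,25],
  [[0,0,3],0,25],
  [[0,0,3],0,25],
  [[0,0,3],0,25],
  [[0,0,1.5],0,25],
  [[0,0,0.6],0,25],
  [[0,0,0],0,25],
])

```text
t: 6.3
tool_pos: [0.5856, -0.2899, 0.0177]
tcp_rot: [180.0, -0.0, 156.4]
contact_force: [0.6, 0.2, -0.6]
grip_width: 0.0364
finger_force: 30.1
```

Request:
send_rows([
  [[0,0,0.2],0,25],
  [[0,0,0.2],0,25],
  [[0,0,0.1],0,25],
  [[0,0,0],0,25],
])

```text
t: 6.7
tool_pos: [0.5857, -0.2903, 0.013]
tcp_rot: [180.0, 0.0, 156.3]
contact_force: [-0.5, 0.4, -0.0]
grip_width: 0.0363
finger_force: 30.1
```

Request:
send_rows([
  [[0,0,0.1],0,25],
  [[0,0,0.1],0,25],
  [[0,0,0.1],0,25],
  [[0,0,0],0,25],
])

```text
t: 7.1
tool_pos: [0.5855, -0.2903, 0.0098]
tcp_rot: [180.0, -0.0, 156.3]
contact_force: [-0.6, 0.4, 3.0]
grip_width: 0.0361
finger_force: 30.5
```

Request:
send_rows([
  [[0,0,0],0,45],
  [[0,0,0],0,55],
  [[0,0,0],0,70],
  [[0,0,0],0,90],
  [[0,0,0],0,100],
  [[0,0,-1],0,100],
  [[0,0,-3],0,100],
  [[0,0,-3],0,100],
])

```text
t: 7.9
tool_pos: [0.585, -0.2902, 0.0805]
tcp_rot: [-180.0, -0.1, 156.3]
contact_force: [0.3, -0.8, 0.2]
grip_width: 0.0852
finger_force: 0.0
```

Request:
send_rows([
  [[0,0,-4],0,100],
  [[0,0,-4],0,100],
  [[0,0,-4],0,100],
  [[0,0,0],0,100],
  [[0,0,0],0,100],
])

```text
t: 8.4
tool_pos: [0.586, -0.2905, 0.2013]
tcp_rot: [180.0, 0.2, 156.3]
contact_force: [-0.3, 1.0, -1.1]
grip_width: 0.0857
finger_force: 0.0
```

```bash
python3 - <<'E'
from h import *
w=optics.camera("wrist"); im=w["image"]; 
s=arm.get_state(); print(s["t"],s["tool_pos"],s["tcp_rot"])
bs,l=blobs(w,-10,10,vmin=30,amin=200)
for b in bs: print(b)
cv2.imwrite("pics/w4.png",im[80:260,140:380,::-1].repeat(3,0).repeat(3,1))
print(proj(w,[.585,-.289,.004]))
print("to tip (.585,.305)",todelta([.585,.305,.21]))
E
```

```text
8.45 [ 0.58521642 -0.29000909  0.19966918] [ 1.79975640e+02 -3.62686509e-03  1.56345369e+02]
([258.8, 149.4], 5071, [219, 110, 81, 80])
(np.float64(259.3184713192464), np.float64(151.30931771219483))
to tip (.585,.305) [23.89 54.49 -1.01]
```

View pics/w4.png

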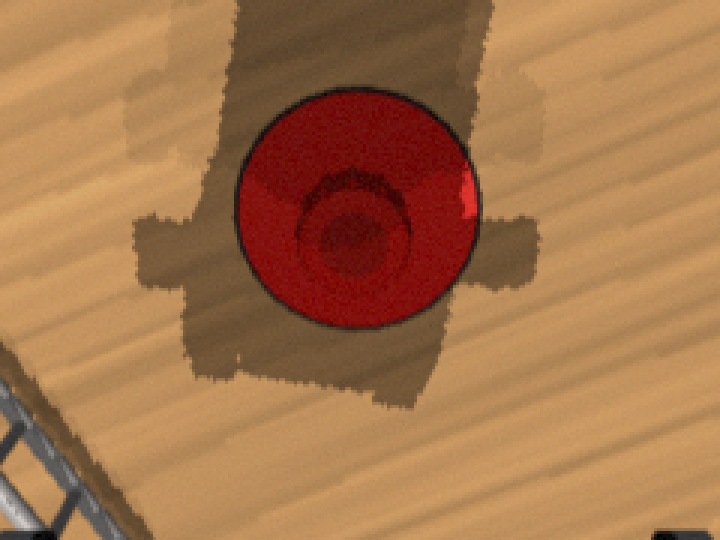

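Cover stands on the red pad: cover axis about (258,149) vs pad centre (259,149), roughly 1 mm off. Next, the male tip.

Request:
send_rows([
  [[1,2.3,-0.3],0,100],
  [[1.7,3.9,-0.3],0,100],
  [[1.8,4.1,-0.4],0,100],
  [[1.8,4.1,0],0,100],
  [[1.8,4.1,0],0,100],
  [[1.8,4.1,0],0,100],
  [[1.8,4.1,0],0,100],
  [[1.8,4.1,0],0,100],
])

```text
t: 9.25
tool_pos: [0.584, 0.0478, 0.208]
tcp_rot: [-179.9, -0.1, 156.3]
contact_force: [0.4, 0.2, 0.6]
grip_width: 0.0853
finger_force: 0.0
```

Request:
send_rows([
  [[1.8,4.1,0],0,100],
  [[1.8,4.1,0],0,100],
  [[1.8,4.1,0],0,100],
  [[1.8,4.1,0],0,100],
  [[1.8,4.1,0],0,100],
  [[1.2,3.2,0],0,100],
  [[0,0,0],0,100],
  [[0,0,0],0,100],
])

```text
t: 10.05
tool_pos: [0.5858, 0.3043, 0.2076]
tcp_rot: [-179.8, -0.1, 156.5]
contact_force: [0.8, -0.9, 0.9]
grip_width: 0.0853
finger_force: 0.0
```

```bash
python3 - <<'E'
from h import *
w=optics.camera("wrist"); im=w["image"]; cv2.imwrite("pics/w5.png",im[:,:,::-1])
s=arm.get_state(); print(s["t"],s["tool_pos"],s["tcp_rot"])
print(proj(w,[*s["tool_pos"][:2],.094]),proj(w,[*s["tool_pos"][:2],.076]))
E
```

```text
10.1 [0.58651579 0.30271056 0.2081003 ] [-1.79831312e+02 -5.29518234e-02  1.56313715e+02]
(np.float64(257.67768863868343), np.float64(177.25603399959135)) (np.float64(257.7330002954475), np.float64(171.40466351487305))
```

View pics/w5.png

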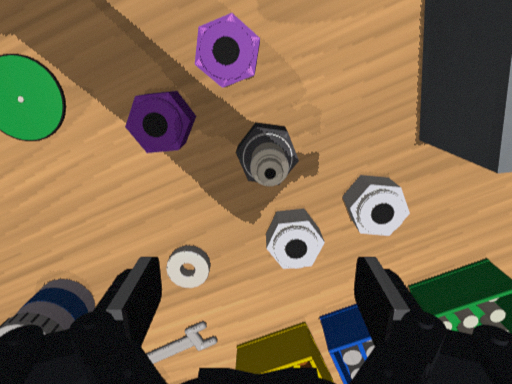

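The tip's nose centre is at (270,174) on the dark bulkhead, against the TCP projection (258,177). The shift needed is about +3 mm in x and +10.5 mm in y. The green pad's dot is at (21,99).

Request:
send_rows([
  [[0.3,1.05,1.5],0,100],
  [[0,0,3],0,100],
  [[0,0,3],0,100],
  [[0,0,3],0,100],
  [[0,0,2.5],0,100],
  [[0,0,1.5],0,100],
  [[0,0,1.3],0,100],
  [[0,0,0],0,80],
])

```text
t: 10.9
tool_pos: [0.5877, 0.314, 0.0498]
tcp_rot: [-179.9, -0.1, 156.3]
contact_force: [0.6, 0.7, 0.8]
grip_width: 0.0731
finger_force: 0.0
```

Request:
send_rows([
  [[0,0,0],0,60],
  [[0,0,0],0,40],
  [[0,0,0],0,25],
  [[0,0,0],0,20],
  [[0,0,0],0,20],
  [[0,0,0],0,20],
], force=40)

```text
t: 11.5
tool_pos: [0.59, 0.3153, 0.0545]
tcp_rot: [179.8, 0.1, 156.3]
contact_force: [-3.2, -2.0, 11.5]
grip_width: 0.0218
finger_force: 48.2
```

```bash
python3 - <<'E'
from h import *
w=optics.camera("wrist"); im=w["image"][100:384,100:412]
c=optics.camera("scene"); u,v=proj(c,[.585,.31,.06]);u,v=int(u),int(v); b=cv2.resize(c["image"][v-50:v+40,u-50:u+50],(316,284),interpolation=cv2.INTER_CUBIC)
cv2.imwrite("pics/w6.png",np.hstack([im,b])[:,:,::-1])
E
```

```text
(no output)
```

View pics/w6.png

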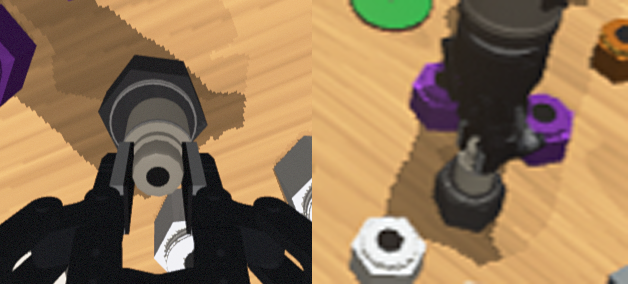

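The tip is upright, but the pads closed on its nose above the collar, with the tips on the collar's shoulder. The fingertips clearly sit higher than I assumed at this opening. I'll reopen, go lower and regrip on the collar.

Request:
send_rows([
  [[0,0,-0.4],0,20],
  [[0,0,0],0,35],
  [[0,0,0],0,55],
  [[0,0,0],0,80],
  [[0,0,0],0,100],
  [[0,0,0],0,100],
  [[0,0,0.7],0,100],
  [[0,0,0.7],0,100],
])

```text
t: 12.4
tool_pos: [0.5885, 0.3149, 0.041]
tcp_rot: [180.0, 0.0, 156.3]
contact_force: [-0.5, -0.2, -0.6]
grip_width: 0.0849
finger_force: 0.0
```

Request:
send_rows([
  [[0,0,0],0,80],
  [[0,0,0],0,60],
  [[0,0,0],0,45],
  [[0,0,0],0,35],
  [[0,0,0],0,30],
  [[0,0,0],0,25],
  [[0,0,0],0,25],
  [[0,0,0],0,25],
])

```text
t: 13.2
tool_pos: [0.589, 0.3151, 0.0421]
tcp_rot: [179.9, 0.0, 156.3]
contact_force: [1.2, 0.1, 4.5]
grip_width: 0.0321
finger_force: 40.1
```

Request:
send_rows([
  [[0,0,-1],0,25],
  [[0,0,-2],0,25],
  [[0,0,-3],0,25],
  [[0,0,-3],0,25],
  [[0,0,-3],0,25],
  [[-0.2,-2,-1.5],0,25],
  [[-0.3,-3.5,0],0,25],
  [[-0.4,-4,0],0,25],
])

```text
t: 14.0
tool_pos: [0.558, 0.2244, 0.1772]
tcp_rot: [180.0, 0.0, 156.5]
contact_force: [0.9, -0.4, -1.1]
grip_width: 0.0321
finger_force: 39.9
```

Request:
send_rows([
  [[-0.4,-4,0],0,25],
  [[-0.4,-4,0],0,25],
  [[-0.4,-4,0],0,25],
  [[-0.4,-4,0],0,25],
  [[-0.4,-4,0],0,25],
  [[-0.4,-4,0],0,25],
  [[-0.4,-4,0],0,25],
  [[-0.3,-3.5,0],0,25],
])

```text
t: 14.8
tool_pos: [0.4592, -0.0787, 0.1768]
tcp_rot: [180.0, -0.0, 156.3]
contact_force: [1.5, -0.5, -1.7]
grip_width: 0.0321
finger_force: 39.9
```

Request:
send_rows([
  [[-0.3,-2.8,0],0,25],
  [[-0.2,-1.8,0],0,25],
  [[0,0,0],0,25],
  [[0,0,0],0,25],
])

```text
t: 15.2
tool_pos: [0.4466, -0.1206, 0.1767]
tcp_rot: [180.0, -0.0, 156.3]
contact_force: [0.1, 0.1, -1.6]
grip_width: 0.0319
finger_force: 39.9
```

```bash
python3 - <<'E'
from h import *
w=optics.camera("wrist"); im=w["image"]; cv2.imwrite("pics/w7.png",im[60:300,110:410,::-1].repeat(2,0).repeat(2,1))
s=arm.get_state(); t=s["tool_pos"];print(s["t"],t,s["tcp_rot"],s["grip_width"])
bs,l=blobs(w,100,125,amin=300)
for b in bs: print(b,ray(w,*b[0],.004).round(4),todelta([*ray(w,*b[0],.004)[:2],.003]))
print(proj(w,t+[0,0,.052]),proj(w,[.4433,-.1186,.004]))
E
```

```text
15.25 [ 0.44688454 -0.12001395  0.17663012] [ 1.79973499e+02 -2.06031529e-02  1.56390175e+02] 0.03217285131297044
([260.7, 151.5], 5696, [218, 110, 86, 84]) [ 0.4406 -0.1155  0.004 ] [ 0.75  0.15 17.36]
([427.9, 286.1], 1010, [402, 272, 67, 40]) [ 0.6636 -0.0019  0.004 ] [-15.13  19.49  17.37]
(np.float64(261.91152158524187), np.float64(298.9893612933432)) (np.float64(258.9735742720112), np.float64(155.12316186961516))
```

View pics/w7.png

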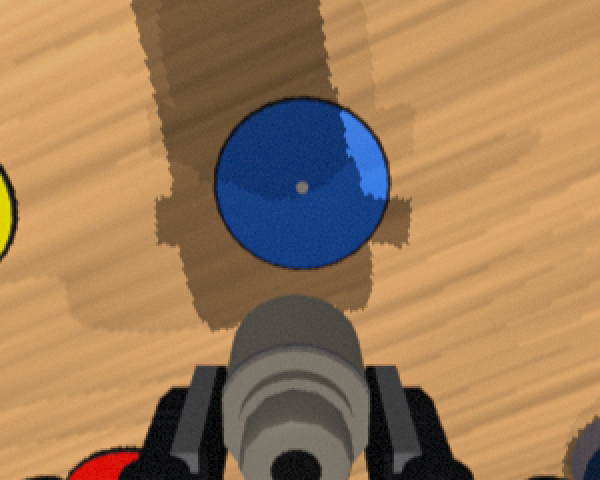

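The pad's dot is at (261,153.5). The tip is held upright by its collar with its nose at about (258,292).

Request:
send_rows([
  [[0.27,0.18,2],0,25],
  [[0,0,3],0,25],
  [[0,0,3],0,25],
  [[0,0,3],0,25],
  [[0,0,3],0,25],
  [[0,0,1.8],0,25],
  [[0,0,0.8],0,25],
  [[0,0,0],0,25],
])

```text
t: 16.05
tool_pos: [0.4448, -0.1172, 0.0099]
tcp_rot: [-180.0, -0.1, 156.4]
contact_force: [-0.5, -0.2, -0.4]
grip_width: 0.0324
finger_force: 39.9
```

Request:
send_rows([
  [[0,0,0.2],0,25],
  [[0,0,0.2],0,25],
  [[0,0,0.1],0,25],
  [[0,0,0.1],0,25],
  [[0,0,0],0,25],
])

```text
t: 16.55
tool_pos: [0.4452, -0.1181, 0.0048]
tcp_rot: [180.0, 0.0, 156.3]
contact_force: [0.4, -0.6, -1.5]
grip_width: 0.0321
finger_force: 39.9
```

Request:
send_rows([
  [[0,0,0.1],0,25],
  [[0,0,0.1],0,25],
  [[0,0,0.1],0,25],
  [[0,0,0],0,25],
])

```text
t: 16.95
tool_pos: [0.4451, -0.1181, 0.0019]
tcp_rot: [180.0, -0.0, 156.3]
contact_force: [-1.7, 0.7, 7.2]
grip_width: 0.0319
finger_force: 40.8
```

Request:
send_rows([
  [[0,0,0],0,40],
  [[0,0,0],0,50],
  [[0,0,0],0,65],
  [[0,0,0],0,85],
  [[0,0,0],0,100],
  [[0,0,-2],0,100],
  [[0,0,-3],0,100],
  [[0,0,-4],0,100],
])

```text
t: 17.75
tool_pos: [0.4437, -0.1181, 0.0915]
tcp_rot: [-179.9, -0.2, 156.3]
contact_force: [1.2, -0.9, 0.2]
grip_width: 0.0855
finger_force: 0.0
```

Request:
send_rows([
  [[0,0,-4],0,100],
  [[0,0,-4],0,100],
  [[0,0,-3],0,100],
  [[0,0,0],0,100],
  [[0,0,0],0,100],
])

```text
t: 18.25
tool_pos: [0.4452, -0.1179, 0.2018]
tcp_rot: [179.9, 0.1, 156.4]
contact_force: [-0.1, -0.3, 0.0]
grip_width: 0.0856
finger_force: 0.0
```

```bash
python3 - <<'E'
from h import *
w=optics.camera("wrist"); im=w["image"]; cv2.imwrite("pics/wblue.png",im[80:240,160:360,::-1])
s=arm.get_state(); print(s["t"],s["tool_pos"])
bs,l=blobs(w,100,125,amin=300); print(bs[0])
E
```

```text
18.3 [ 0.44448412 -0.11790613  0.20093406]
([259.0, 146.1], 3885, [219, 109, 80, 79])
```

Request:
send_rows([
  [[1.9,4.1,0],0,100],
  [[1.9,4.1,0],0,100],
  [[1.9,4.1,0],0,100],
  [[1.9,4.1,0],0,100],
  [[1.9,4.1,0],0,100],
  [[3,2.6,0],0,100],
  [[3,2.6,0],0,100],
  [[3,2.6,0],0,100],
])

```text
t: 19.1
tool_pos: [0.3873, 0.2159, 0.1998]
tcp_rot: [-179.8, -0.1, 156.3]
contact_force: [1.3, -0.0, -0.2]
grip_width: 0.0852
finger_force: 0.0
```

Request:
send_rows([
  [[3,2.6,0],0,100],
  [[3,2.6,0],0,100],
  [[3,2.5,0],0,100],
  [[0,0,0],0,100],
  [[0,0,0],0,100],
  [[0,0,0],0,100],
])

```text
t: 19.7
tool_pos: [0.3377, 0.3203, 0.2005]
tcp_rot: [-179.9, -0.0, 156.3]
contact_force: [0.2, -0.2, -0.1]
grip_width: 0.0854
finger_force: 0.0
```

```bash
python3 - <<'E'
from h import *
w=optics.camera("wrist"); im=w["image"]
s=arm.get_state(); t=s["tool_pos"]; print(s["t"],t,s["tcp_rot"])
u,v=[int(a) for a in proj(w,[*t[:2],.04])]; print(u,v)
a=cv2.resize(im[v-60:v+60,u-60:u+60],(480,480),interpolation=cv2.INTER_CUBIC)[:,:,::-1]
b=cv2.resize(cv2.imread("pics/wblue.png"),(300,240)); b=np.vstack([b,np.zeros((240,300,3),np.uint8)])
cv2.imwrite("pics/w8.png",np.hstack([a,b])); cv2.imwrite("pics/w8full.png",im[:,:,::-1])
E
```

```text
19.75 [0.33797896 0.32025372 0.2007562 ] [-1.79886516e+02 -1.20662794e-02  1.56218622e+02]
259 162
```

View pics/w8.png

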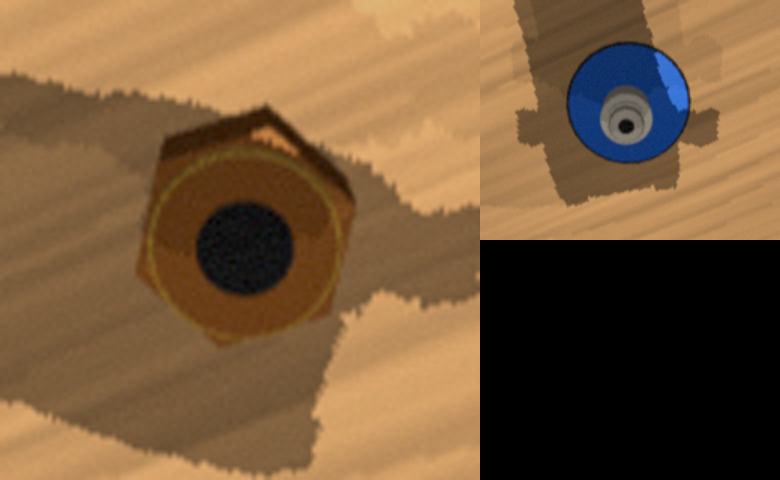

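The union stands at its spot. Its neck centre is at (260,164), within 1-2 mm of the TCP axis, and its side flats lean 13° clockwise, so I turn +12.5°. The tip stands centred on the blue pad.

Request:
send_rows([
  [[0,0.1,2],6.25,100],
  [[0,0,3],6.25,100],
  [[0,0,3],0,100],
  [[0,0,3],0,100],
  [[0,0,3],0,100],
  [[0,0,2.5],0,100],
  [[0,0,1.8],0,100],
  [[0,0,0],0,100],
], force=80)

```text
t: 20.55
tool_pos: [0.3374, 0.3202, 0.0166]
tcp_rot: [-179.7, 0.0, 143.7]
contact_force: [-0.3, -0.7, -0.0]
grip_width: 0.0859
finger_force: 0.0
```

Request:
send_rows([
  [[0,0,0.6],0,100],
  [[0,0,0.5],0,100],
  [[0,0,0.4],0,100],
  [[0,0,0],0,100],
])

```text
t: 20.95
tool_pos: [0.338, 0.3229, 0.0036]
tcp_rot: [180.0, -0.0, 143.8]
contact_force: [-0.2, -0.4, -1.0]
grip_width: 0.0856
finger_force: 0.0
```

Request:
send_rows([
  [[0,0,0],0,85],
  [[0,0,0],0,70],
  [[0,0,0],0,60],
  [[0,0,0],0,50],
  [[0,0,0],0,42],
  [[0,0,0],0,42],
  [[0,0,0],0,42],
  [[0,0,0],0,42],
])

```text
t: 21.75
tool_pos: [0.3379, 0.3229, 0.0044]
tcp_rot: [180.0, -0.0, 143.8]
contact_force: [-2.6, -2.6, 11.3]
grip_width: 0.0475
finger_force: 80.8
```

Request:
send_rows([
  [[0,0,-0.7],0,42],
  [[0,0,-1.5],0,42],
  [[0,0,-2.5],0,42],
  [[0,0,-3],0,42],
  [[0,0,-3.5],0,42],
  [[0,0,-3.5],0,42],
  [[-1.5,-0.6,-1.5],0,42],
  [[-2.5,-1,0],0,42],
])

```text
t: 22.55
tool_pos: [0.3613, 0.2885, 0.1682]
tcp_rot: [179.7, -0.0, 144.1]
contact_force: [0.5, -0.2, -3.0]
grip_width: 0.0473
finger_force: 83.8
```

Request:
send_rows([
  [[-3.6,-1.5,0],0,42],
  [[-3.6,-1.5,0],0,42],
  [[-3.6,-1.5,0],0,42],
  [[-3.6,-1.5,0],0,42],
  [[-3.6,-1.6,0],0,42],
  [[-3.6,-1.6,0],0,42],
  [[-3.6,-1.8,0],0,42],
  [[-1.7,-3.6,0],0,42],
])

```text
t: 23.35
tool_pos: [0.4946, 0.0085, 0.166]
tcp_rot: [179.9, 0.2, 143.9]
contact_force: [0.2, -0.7, -2.7]
grip_width: 0.0472
finger_force: 83.8
```

Request:
send_rows([
  [[-1.7,-3.7,0],0,42],
  [[-1.7,-3.7,0],0,42],
  [[-1.7,-3.7,0],0,42],
  [[-1.7,-3.7,0],0,42],
  [[-0.5,-3.7,0],0,42],
  [[-0.4,-3.7,0],0,42],
  [[-0.4,-3.7,0],0,42],
  [[-0.3,-3,0],0,42],
])

```text
t: 24.15
tool_pos: [0.3872, -0.2746, 0.1655]
tcp_rot: [-180.0, -0.0, 143.8]
contact_force: [-0.1, -0.3, -4.2]
grip_width: 0.0479
finger_force: 83.8
```

Request:
send_rows([
  [[-0.2,-1.9,0],0,42],
  [[-0.1,-1,0],0,42],
  [[0,0,0],0,42],
  [[0,0,0],0,42],
])

```text
t: 24.55
tool_pos: [0.375, -0.2973, 0.1654]
tcp_rot: [180.0, -0.0, 143.9]
contact_force: [-0.0, -0.2, -4.2]
grip_width: 0.047
finger_force: 83.8
```

```bash
python3 - <<'E'
from h import *
w=optics.camera("wrist"); im=w["image"]; cv2.imwrite("pics/w9.png",im[60:340,110:410,::-1].repeat(2,0).repeat(2,1))
s=arm.get_state(); t=s["tool_pos"];print(s["t"],t,s["tcp_rot"],s["grip_width"],s["finger_force"],s["joints"].round())
bs,l=blobs(w,20,35,smin=150,vmin=100,amin=300)
for b in bs: print(b,ray(w,*b[0],.004).round(4),todelta([*ray(w,*b[0],.004)[:2],.0084]))
print(proj(w,t+[0,0,.04]),proj(w,[.3747,-.298,.004]),todelta([.3747,-.298,.0084]))
E
```

```text
24.6 [ 0.37529285 -0.29709035  0.16544552] [ 1.79967145e+02 -2.79114777e-02  1.43950693e+02] 0.047223406921920515 83.79626512527466 [  1.  13.  35. 120. -10.  50.  95.]
([259.6, 155.7], 5611, [216, 115, 88, 82]) [ 0.3712 -0.2929  0.004 ] [ 0.57  0.09 15.7 ]
(np.float64(260.3951122088671), np.float64(280.7736139874744)) (np.float64(257.5080746864369), np.float64(161.5488346028325)) [-1.00e-02 -1.20e-01  1.57e+01]
```

View pics/w9.png

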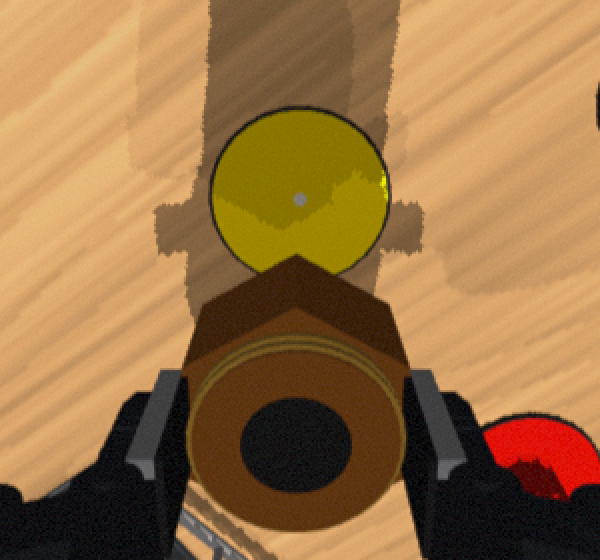

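The yellow pad's dot is at (260,159.5). The union hangs upright, gripped on its flats, with its neck centre at (258.5,277.5).

Request:
send_rows([
  [[0,0.12,2],0,42],
  [[0,0,3],0,42],
  [[0,0,3],0,42],
  [[0,0,3],0,42],
  [[0,0,2.5],0,42],
  [[0,0,1.3],0,42],
  [[0,0,0.4],0,42],
  [[0,0,0],0,42],
])

```text
t: 25.4
tool_pos: [0.3758, -0.2971, 0.0137]
tcp_rot: [180.0, -0.0, 143.9]
contact_force: [0.4, -0.4, -3.6]
grip_width: 0.0469
finger_force: 83.7
```

Request:
send_rows([
  [[0,0,0.2],0,42],
  [[0,0,0.1],0,42],
  [[0,0,0.1],0,42],
  [[0,0,0],0,42],
])

```text
t: 25.8
tool_pos: [0.3755, -0.2974, 0.0099]
tcp_rot: [180.0, 0.0, 143.9]
contact_force: [1.1, 0.9, -3.3]
grip_width: 0.0475
finger_force: 83.8
```

Request:
send_rows([
  [[0,0,0.1],0,42],
  [[0,0,0.1],0,42],
  [[0,0,0],0,42],
])

```text
t: 26.1
tool_pos: [0.3755, -0.2975, 0.0085]
tcp_rot: [179.9, 0.0, 143.8]
contact_force: [-2.9, 3.1, 11.6]
grip_width: 0.0473
finger_force: 85.5
```

Request:
send_rows([
  [[0,0,0],0,60],
  [[0,0,0],0,70],
  [[0,0,0],0,85],
  [[0,0,0],0,100],
  [[0,0,-1],0,100],
  [[0,0,-2.5],0,100],
  [[0,0,-4],0,100],
  [[0,0,-4],0,100],
])

```text
t: 26.9
tool_pos: [0.3745, -0.2973, 0.124]
tcp_rot: [-180.0, -0.1, 143.8]
contact_force: [0.3, 0.2, 0.5]
grip_width: 0.0851
finger_force: 0.0
```

Request:
send_rows([
  [[0,0,-4],0,100],
  [[0,0,-3.7],0,100],
  [[0,0,0],0,100],
  [[0,0,0],0,100],
])

```text
t: 27.3
tool_pos: [0.3756, -0.2974, 0.2005]
tcp_rot: [179.9, 0.1, 143.9]
contact_force: [-0.4, 0.4, -1.0]
grip_width: 0.0855
finger_force: 0.0
```

```bash
python3 - <<'E'
from h import *
w=optics.camera("wrist"); im=w["image"]; cv2.imwrite("pics/wyel.png",im[80:240,160:360,::-1])
print(arm.get_state()["tool_pos"])
E
```

```text
[ 0.37493996 -0.29697657  0.19944792]
```

Request:
send_rows([
  [[0.7,2.3,0],0,100],
  [[1.2,3.9,0],0,100],
  [[1.2,3.9,0],0,100],
  [[1.2,3.9,0],0,100],
  [[1.2,3.9,0],0,100],
  [[1.2,3.9,0],0,100],
  [[1.2,3.9,0],0,100],
  [[1.2,3.9,0],0,100],
])

```text
t: 28.15
tool_pos: [0.4755, -0.0033, 0.1981]
tcp_rot: [-179.9, -0.1, 143.8]
contact_force: [0.9, 0.5, 0.7]
grip_width: 0.0853
finger_force: 0.0
```

Request:
send_rows([
  [[1.2,3.9,0],0,100],
  [[1.2,3.9,0],0,100],
  [[1.2,3.9,0],0,100],
  [[1.2,3.9,0],0,100],
  [[1.2,3.9,0],0,100],
  [[1.2,3.9,0],0,100],
  [[1.2,3.9,0],0,100],
  [[1.2,3.9,0],0,100],
])

```text
t: 28.95
tool_pos: [0.5823, 0.3047, 0.1972]
tcp_rot: [-179.8, -0.1, 143.8]
contact_force: [1.3, 0.1, 0.1]
grip_width: 0.0856
finger_force: 0.0
```

Request:
send_rows([
  [[0.3,1,0],0,100],
  [[0,0,0],0,100],
  [[0,0,0],0,100],
  [[0,0,0],0,100],
])

```text
t: 29.35
tool_pos: [0.5864, 0.3111, 0.1992]
tcp_rot: [-179.9, 0.0, 143.7]
contact_force: [-0.1, 0.9, 0.3]
grip_width: 0.0852
finger_force: 0.0
```

```bash
python3 - <<'E'
from h import *
w=optics.camera("wrist"); im=w["image"]
s=arm.get_state(); t=s["tool_pos"]; print(s["t"],t,s["tcp_rot"],s["joints"].round())
u,v=[int(a) for a in proj(w,[*t[:2],.044])]; print(u,v,proj(w,[*t[:2],.044]))
a=cv2.resize(im[v-60:v+60,u-60:u+60],(480,480),interpolation=cv2.INTER_CUBIC)[:,:,::-1]
b=cv2.resize(cv2.imread("pics/wyel.png"),(300,240)); b=np.vstack([b,cv2.resize(im,(300,240))[:,:,::-1]])
cv2.imwrite("pics/w10.png",np.hstack([a,b]))
E
```

```text
29.4 [0.58653068 0.3113383  0.19951374] [-1.79943697e+02  1.23297039e-02  1.43692106e+02] [-45.  27.  17.  92.  -9.  62.  28.]
258 162 (np.float64(258.9568030856091), np.float64(162.85957777360215))
```

View pics/w10.png

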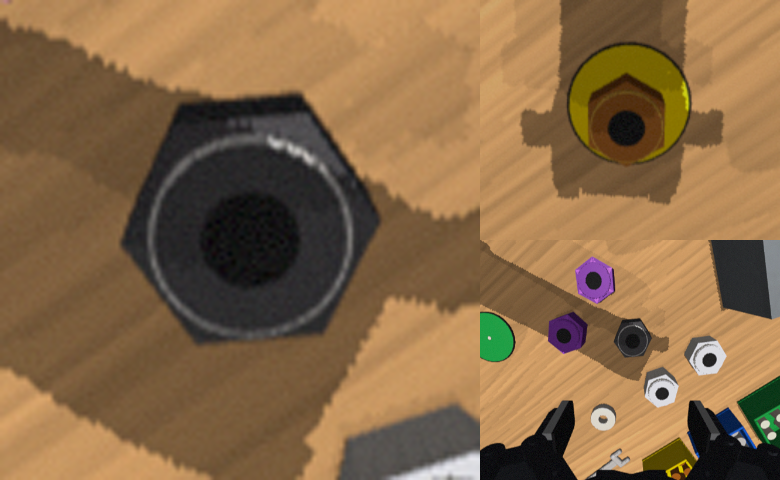

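The dark bulkhead's neck centre is at crop (250,238), about 1.5 mm off the TCP axis. Its flats are 25° clockwise or -35°, and I take -35° because it keeps the fingers clear of the white and purple nuts. The union stands well on the yellow pad.

Request:
send_rows([
  [[0.1,0.18,1],0,100],
  [[0,0,1],-7,100],
  [[0,0,1],-7,100],
  [[0,0,1],-7,100],
  [[0,0,1],-7,100],
  [[0,0,2],-7,100],
  [[0,0,3],0,100],
  [[0,0,3],0,100],
])

```text
t: 30.2
tool_pos: [0.5868, 0.3152, 0.0687]
tcp_rot: [180.0, 0.0, 178.8]
contact_force: [0.7, -0.6, -0.4]
grip_width: 0.0854
finger_force: 0.0
```

Request:
send_rows([
  [[0,0,3],0,100],
  [[0,0,2],0,100],
  [[0,0,0.8],0,100],
  [[0,0,0.5],0,100],
  [[0,0,0.4],0,100],
  [[0,0,0],0,100],
])

```text
t: 30.8
tool_pos: [0.5871, 0.3159, 0.0031]
tcp_rot: [180.0, 0.0, 178.8]
contact_force: [-0.4, 0.7, 0.3]
grip_width: 0.0853
finger_force: 0.0
```

Request:
send_rows([
  [[0,0,0],0,85],
  [[0,0,0],0,75],
  [[0,0,0],0,65],
  [[0,0,0],0,55],
  [[0,0,0],0,48],
  [[0,0,0],0,48],
  [[0,0,0],0,48],
  [[0,0,0],0,48],
], force=90)

```text
t: 31.6
tool_pos: [0.5873, 0.3152, 0.0042]
tcp_rot: [-180.0, 0.0, 178.8]
contact_force: [-3.5, -2.6, 8.9]
grip_width: 0.0531
finger_force: 92.9
```

Request:
send_rows([
  [[0,0,-0.7],0,48],
  [[0,0,-1.5],0,48],
  [[0,0,-2.5],0,48],
  [[0,0,-3],0,48],
  [[0,0,-3.5],0,48],
  [[0,0,-3.3],0,48],
  [[1,-1.6,-1.5],0,48],
  [[1.9,-3,0],0,48],
])

```text
t: 32.4
tool_pos: [0.5587, 0.2737, 0.1664]
tcp_rot: [179.7, 0.3, 179.0]
contact_force: [0.2, -0.4, -5.0]
grip_width: 0.0528
finger_force: 95.5
```

Request:
send_rows([
  [[2.2,-3.3,0],0,48],
  [[2.2,-3.3,0],0,48],
  [[2.2,-3.3,0],0,48],
  [[2.2,-3.3,0],0,48],
  [[1.9,-2.8,0],0,48],
  [[1.2,-1.75,0],0,48],
  [[0,0,0],0,48],
  [[0,0,0],0,48],
])

```text
t: 33.2
tool_pos: [0.4344, 0.0954, 0.1634]
tcp_rot: [179.9, 0.1, 178.8]
contact_force: [-0.4, 0.5, -3.8]
grip_width: 0.053
finger_force: 95.5
```

```bash
python3 - <<'E'
from h import *
w=optics.camera("wrist"); im=w["image"]; cv2.imwrite("pics/w11.png",im[60:340,110:410,::-1].repeat(2,0).repeat(2,1))
s=arm.get_state(); t=s["tool_pos"];print(s["t"],t,s["tcp_rot"],s["grip_width"],s["finger_force"])
print(proj(w,t+[0,0,.04]),proj(w,[.4347,.0949,.004]),todelta([.4347,.0949,.0084]))
# white dot inside green pad
u,v=[int(a) for a in proj(w,[.4347,.0949,.004])]
h=cv2.cvtColor(im,cv2.COLOR_RGB2HSV)[v-12:v+13,u-15:u+16]; ys,xs=np.where(h[...,1]<90); 
if len(xs): d=(u-15+xs.mean(),v-12+ys.mean()); print(len(xs),d,todelta([*ray(w,*d,.004)[:2],.0084]))
E
```

```text
33.25 [0.43484344 0.0960399  0.1633075 ] [1.79936982e+02 8.74389277e-02 1.78873003e+02] 0.05267865490857347 95.49095392227173
(np.float64(261.8482204969253), np.float64(282.8643581411417)) (np.float64(258.08400269996866), np.float64(162.62047010003616)) [ 0.04 -0.13 15.49]
35 (np.float64(260.8857142857143), np.float64(161.8857142857143)) [ 0.11  0.14 15.49]
```

View pics/w11.png

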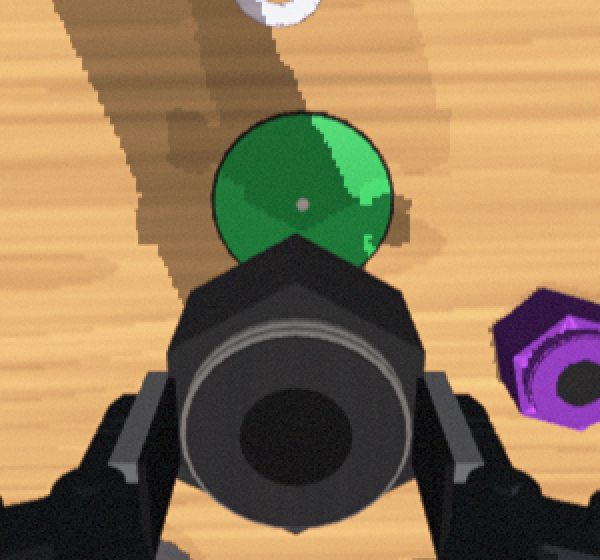

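The green pad's dot is at (261,162). The bulkhead hangs upright with its neck at (258.5,277), and the purple nut on the right leaves room for the finger.

Request:
send_rows([
  [[-0.1,0.17,2],0,48],
  [[0,0,3],0,48],
  [[0,0,3],0,48],
  [[0,0,3],0,48],
  [[0,0,2.5],0,48],
  [[0,0,1.1],0,48],
  [[0,0,0.4],0,48],
  [[0,0,0],0,48],
])

```text
t: 34.05
tool_pos: [0.4359, 0.0975, 0.0128]
tcp_rot: [180.0, 0.0, 178.9]
contact_force: [-0.9, -0.5, -4.8]
grip_width: 0.0528
finger_force: 96.1
```

Request:
send_rows([
  [[0,0,0.2],0,48],
  [[0,0,0.1],0,48],
  [[0,0,0.1],0,48],
  [[0,0,0],0,48],
])

```text
t: 34.45
tool_pos: [0.4355, 0.097, 0.0089]
tcp_rot: [180.0, 0.0, 178.8]
contact_force: [-0.4, -0.7, -5.5]
grip_width: 0.0525
finger_force: 96.1
```

Request:
send_rows([
  [[0,0,0.1],0,48],
  [[0,0,0.05],0,48],
  [[0,0,0],0,48],
])

```text
t: 34.75
tool_pos: [0.4355, 0.0971, 0.0081]
tcp_rot: [180.0, 0.0, 178.8]
contact_force: [-2.8, -1.1, 12.1]
grip_width: 0.0529
finger_force: 98.1
```

Request:
send_rows([
  [[0,0,0],0,66],
  [[0,0,0],0,75],
  [[0,0,0],0,88],
  [[0,0,0],0,100],
  [[0,0,-1],0,100],
  [[0,0,-2.5],0,100],
  [[0,0,-4],0,100],
  [[0,0,-4],0,100],
])

```text
t: 35.55
tool_pos: [0.4347, 0.0966, 0.1237]
tcp_rot: [-180.0, -0.1, 178.8]
contact_force: [0.6, 0.8, -1.6]
grip_width: 0.085
finger_force: 0.0
```

Request:
send_rows([
  [[0,0,-4],0,100],
  [[0,0,-3.7],0,100],
  [[0,0,0],0,100],
  [[0,0,0],0,100],
])

```text
t: 35.95
tool_pos: [0.4356, 0.0971, 0.2002]
tcp_rot: [179.9, 0.1, 178.8]
contact_force: [-0.5, -0.1, -0.7]
grip_width: 0.0849
finger_force: 0.0
```

```bash
python3 - <<'E'
from h import *
w=optics.camera("wrist")["image"][60:260,130:390]; c=optics.camera("scene")["image"][120:260,150:350]; t=optics.camera("top")["image"][110:260,200:460]
f=lambda a,s:cv2.resize(a,s,interpolation=cv2.INTER_CUBIC)
cv2.imwrite("pics/w12.png",np.vstack([np.hstack([f(w,(390,300)),f(t,(390,300))]),np.hstack([f(c,(430,300)),np.zeros((300,350,3),np.uint8)])])[:,:,::-1])
s=arm.get_state();print(s["t"],s["grip_width"],s["contact_force"].round(1))
E
```

```text
36.1 0.08532192608318286 [ 0.2 -0.1  0.7]
```

View pics/w12.png

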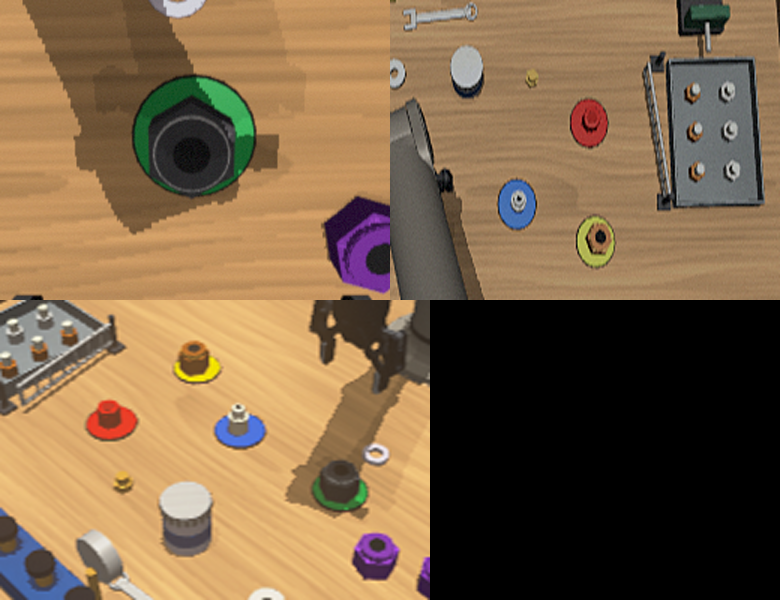

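All four parts stand upright and centred on their pads, and the canister and gate are untouched.

```bash
python3 -c "
from rig import arm; print(arm.job_done())"
```

```text
the job is handed in; nothing more can be done
None
```

The job is handed in at about 36 s: all four parts stand upright on their own pads, 1–2 mm off centre by eye, with the canister and gate untouched; the male tip was first gripped by its nose, then regripped on the collar before lifting.

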